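# Fetch the UV lamp from its drawer dock and hold it over the glued ring

### The arm

A 6-joint arm with a two-finger parallel gripper is mounted at the origin on a cart in front of the work surface, level with it; the furniture and walls round the work are solid. World frame = base frame: x ahead of the robot, y to its left, z up, the work surface at z = 0. Lengths are in mm, angles in degrees, forces in N, time in s.
With the tool pointing down it reaches from about 300 to 850 mm from the base axis. Payload 4.2 kg.
Tool frame: the origin (TCP) lies between the finger pads; the fingertips stand 14 mm ahead of it and the grasp point (between the pads) lies 5 mm behind it; z points along the fingers, y is the line along which they close (so a half turn about z gives the same grasp; the last joint's range is limited). The gripper opens to 91 mm and grips with 3 to 60 N. Pads are 32 mm wide; open, the fingers measure 118 mm over their backs; the gripper's body (76 mm by 178 mm) begins 60 mm behind the grasp point.
Start: joints at [-77.006, 18.312, 89.639, -0, 72.044, -1.146], TCP at [140.476, -557.592, 227.976] pointing down, gripper open.
Joint ranges: [-177.97, 177.97], [-48.28, 115.42], [12.27, 149.76], [-77.06, 257.06], [2.81, 150.46], [-146.56, 146.56]. Speed limits (degrees/s): [147.25, 147.25, 180, 180, 180, 180].

### API

Orientations are given as [roll, pitch, yaw] about the fixed x, y, z axes, in that order (R = Rz(yaw) Ry(pitch) Rx(roll)).
In Python, from workcell import * gives the robot as it stands. The module is installed in compiled form; this text tells all that it offers.
- The arm moves only by the tool send_rows, never from a script. Its argument "deltas" is a list of rows, each a list of 2 entries, a list of its own where there are three numbers: the shift along the tool's x, y, z normalised to -1 to 1, where 1 is 0.5 m, then the turn, a rotation vector about the tool's x, y, z normalised to -1 to 1, where 1 is 0.5 rad. A call has 1 to 10 rows; each row shifts and turns the commanded pose from where the row before left it, along the tool's axes as they then stand; what a row does not reach is not made up. A row lasts 1/10 s, in which the tool goes at most 50 mm and 8.59 degrees, less where a joint would pass 70% of its speed; a pose out of reach is approached as far as the arm can. A call with a number of a shift or a turn outside -1 to 1 is refused whole. A call with a gripper value outside its range is refused whole. "grip" is the closure, from 0 (fully open) to 1 (shut), set as the call begins (left out, the last holds). The fingers move at their own pace and stop on an object; "grip_force" is the grip in N (left out, the last holds). Time passes only in rows, so rows that do not move let the fingers close. It gives the time, the measured TCP pose, the force, the opening and the grip force at its end, in the units of the state.
- state(): the state, without advancing time (a new reading comes with each control period).
- grab_frame(name): name is "scene" or "top" or "wrist"; returns the picture (400x640x3 uint8, red, green, blue); there is no depth.
- calibration(name): a dict with "mtx" (3x3 intrinsics, pixels), "D" ([k1, k2, p1, p2, k3] as OpenCV has them; the pictures are not rectified), "R" (3x3) and "t" (3): a world point X has camera coordinates R X + t. Camera axes: x right, y down, z forward; pixel columns grow to the right and rows downward; lengths in mm; the calibration is good to about 2 mm. A picture is of the moment at which its call begins: read the wrist's pose just before it. calibration takes no time and is no camera call; for the wrist camera it gives the pose at the moment of the call.
- job_done(): hands the job in; it is judged then, once.
Trained networks look in the newest picture that a camera, given by its name, has taken for a name from the list of things; names that differ only in an ending like _2 or _b are one class to them, and where a whole thing is asked for, a point or a joint stands for the part that bears it (a point fixed in the world has none). Each returns a list of dicts, best first, with "p" (0 to 1); they miss things now and then, are a little off and sometimes report something else, mostly with a low value. They report only what shows in the picture. A call takes as long as a camera call. They do not tell look-alikes from the thing itself.
- trace(camera, label): "pixels" (400x640 bool, what is visible of it) and "bbox" ([left, top, width, height] in pixels, round what is visible of it).
The state is a dict: "time_s": time; "qpos": joint angles; "qvel": joint speeds; "effort": joint torques, N m; "ee_pos": TCP position; "ee_rot": TCP orientation; "force": force on the tool from outside, world axes, zero at the start; "torque": the same for the moment, N m; "gripper_width": finger opening in mm; "gripper_force": force on a finger pad.
Only numpy, scipy, OpenCV 4.12 (cv2) and the standard library are available. Lean on these libraries where they do the work, as an engineer would, in place of code of your own. Each camera call takes 0.05 s, during which the arm holds its last target. There are 200 camera calls.

### The job

The resin glue under the green ring on the wooden coaster is ready for curing. Pull the top drawer of the grey drawer unit fully open by its handle, slide the black ultraviolet pen lamp endways out of its charging socket and lift it out, then turn it lens down and finish while holding it still in the gripper, its lens about 5 cm straight above the middle of the green ring. Leave the silver lamp in its dock, do not touch the coaster, and do not knock other things about.

Things in the scene. Friction and masses are not known exactly. Their poses are not given: they have to be found in the camera images.
- unit_drawer0 (a joint): slide of the top drawer of the grey drawer unit; 0 = shut (as at the start), 0.238 m = fully out. The drawer slides straight out along -x of unit with about 1 N of friction and stays where it is left.
- unit: grey drawer unit, 330 deep (x) x 240 wide (y) x 150 high mm, wooden top, two drawers with light wooden fronts, fixed on the left of the bench with its front facing to the right. Origin: centre of its underside; +x points from the front into the unit, y along the front, z up. A small pot and a roll of tape stand on the rear half of its top, 50 mm high.
- unit_drawer0_handle (a point): middle of the top drawer's handle, a dark steel bar 120 mm long along the unit's y, 11 mm thick, 35 mm off the drawer front (29 mm free behind it), 112 mm above the bench, 38 mm below the top of the unit. Moves with the drawer.
- dock (a point): grey charging dock fixed on the floor of the top drawer, moving with it, hidden while shut. Origin: centre of the drawer's inner floor, 85 mm above the bench; axes parallel to the unit's. Two lamps lie in it side by side along x, axes 28 mm above the floor (a 3 mm base plate lies under them). Drawer inside: x = -142 to +142, y = -99 to +99 mm; walls rise 43 mm, the front 52 mm above the floor.
- socket_a (a point): middle of the mouth (facing -x of the dock, the drawer front) of the socket at dock y = +34, x = +31 mm, on the lamp's axis. Each socket is a round blind bore, 27 mm wide, 20 mm deep, wall 4 mm, holding a lamp's tail: the lamp must be slid 20 mm or more along -x of the dock (40 mm are free) before it can be lifted.
- socket_b (a point): the same for the other place, at dock y = -34, x = +31 mm (68 mm between the lamps). Besides its socket each place has an open-topped saddle under the barrel at dock x = -59 to -45 mm, cheeks 26 mm apart, rising 5 mm above the lamp's axis. Between socket and saddle 76 mm of barrel are free for gripping.
- uv_lamp: black pen lamp with purple rings and a violet lens, loose, 150 mm long, about 0.11 kg. Origin on its axis at mid length; -x points to the lens, +x to the tail. Barrel 24 mm thick from the tail to x = -46 mm, head 29 mm thick from there to the lens end. Docked (in either place, the silver lamp in the other) its origin is at dock x = -25 mm, lens to the drawer front, axes as the dock's.
- uv_lamp_lens (a point): centre of the lens end of the black lamp (75 mm along -x from its origin)
- white_lamp: silver pen lamp with a pale lens, same shape and frame as the black one, in the other place of the dock; leave it there.
- coaster_piece: round light wooden coaster, 100 mm in diameter, 5 mm thick, lying loose on the bench, with the green ring glued on its middle. Origin: centre of its underside.
- ring_top (a point): centre of the top of the green acrylic ring (35 mm in diameter, 10 mm high) on the coaster; 15 mm above the bench; z up
- resin_bottle: small amber dropper bottle, 34 x 34 x 102 mm, standing loose beyond the coaster. Origin: centre of its underside.
- tape_roll: roll of masking tape lying loose beyond the coaster, 98 x 96 x 25 mm. Origin: centre of its underside.
- marker: black and white marker pen lying loose, 17 x 135 x 16 mm. Origin: centre of its underside.
Mind the look-alikes: they are no part of the job. Of the things like the coaster_piece, leave any that is red or turquoise; of the rest the smaller one is meant.

How it is judged (in metres and radians):
On the way, in this order (a step that is already met when the one before it is completed fails the run):
1. the top drawer is pulled fully open (20 cm or more) (value of joint unit_drawer0 above 0.2 m), for 0.2 s.
2. the black lamp is out of its socket and lifted at least 6 cm clear of its place in the dock, in the gripper (z of uv_lamp in the frame of dock above 0.088 m and contact force between the fingers and uv_lamp above 1 N), for 0.2 s.
At the end, for the whole second after the job is handed in: The gripper alone holds the black lamp still, lens down within 20 degrees of plumb, lens centre 25 to 80 mm above the green ring's top and within 20 mm of its centre sideways; the coaster is within 10 mm of where it was, the silver lamp still docked (angle between uv_lamp's own x axis and vertical below 0.35 rad and horizontal distance between uv_lamp_lens and ring_top below 0.02 m and z of uv_lamp_lens in the frame of ring_top between 0.025 and 0.08 m and contact force between the fingers and uv_lamp above 1 N and contact force between uv_lamp and unit below 0.2 N and contact force between uv_lamp and coaster_piece below 0.2 N and linear speed of uv_lamp below 0.03 m/s and angular speed of uv_lamp below 0.2 rad/s and distance of coaster_piece from where it was at the start of the episode below 0.01 m and z of white_lamp in the frame of dock below 0.045 m); the arm keeps its last pose, push and grip.
It fails at once if the silver lamp is lifted or slid out of its place in the dock (z of white_lamp in the frame of dock above 0.045 m or x of white_lamp in the frame of dock below -0.04 m).
It fails at once if the coaster is shifted by more than 10 mm (distance of coaster_piece from where it was at the start of the episode above 0.01 m).
It fails at once if the coaster or ring is touched with the lamp or the robot (more than 1 N) (contact force between coaster_piece and the arm above 1 N or contact force between coaster_piece and the fingers above 1 N or contact force between coaster_piece and uv_lamp above 1 N).
It fails at once if the bottle, tape roll or marker is knocked more than 3 cm (distance of any of resin_bottle, tape_roll, marker from where it was at the start of the episode above 0.03 m).
It also fails if it takes over 50 s, if anything falls off the work surface, if the arm or the gripper's body presses on something with over 40 N, if the wrist force passes 120 N, or if a joint passes its speed limit or range.

## Working session

There is one attempt and no reset: what is moved stays moved. The work goes in short steps, Python scripts to look and compute and a tool call to move; the robot and the scene stay as the last step left them, time stands still between calls to the robot, and variables do not carry over. Pictures are saved under pics/ and viewed, at most 10 in all, crops included, and the job is handed in when it is done.

Besides the shell and the picture viewer there is one more tool, called after "Emit:" as name(argument=value, ...) on one line, values as JSON. send_rows: Moves the arm, as the interface text tells. Scaled input: -1 to 1 covers 0.5 m each way for a shift and 0.5 rad each way for a turn. Its arguments: {"type":"object","properties":{"deltas":{"type":"array","items":{"type":"array"}},"grip":{"type":"number"},"grip_force":{"type":"number"}},"required":["deltas"]}

```bash
mkdir -p pics
cat > h.py <<'E'
from workcell import *
import numpy as np, cv2
from scipy.spatial.transform import Rotation as Ro
def save(n,im): cv2.imwrite('pics/'+n,cv2.cvtColor(im,cv2.COLOR_RGB2BGR))
def ray(c,uv):
    p=cv2.undistortPoints(np.array(uv,float).reshape(-1,1,2),np.array(c['mtx']),np.array(c['D'],float)).reshape(-1,2)
    R=np.array(c['R']);t=np.array(c['t']).ravel()
    d=np.c_[p,np.ones(len(p))]@R
    return -R.T@t,d/np.linalg.norm(d,axis=1)[:,None]
def onz(c,uv,z):
    o,d=ray(c,uv);return o+d*((z-o[2])/d[:,2])[:,None]
def proj(c,X):
    R=np.array(c['R']);r=cv2.Rodrigues(R)[0]
    return cv2.projectPoints(np.array(X,float).reshape(-1,1,3),r,np.array(c['t'],float),np.array(c['mtx']),np.array(c['D'],float))[0].reshape(-1,2)
def tri(c1,u1,c2,u2):
    o1,d1=ray(c1,u1);o2,d2=ray(c2,u2);d1=d1[0];d2=d2[0]
    A=np.c_[d1,-d2];s=np.linalg.lstsq(A,o2-o1,rcond=None)[0]
    a=o1+s[0]*d1;b=o2+s[1]*d2
    return (a+b)/2,np.linalg.norm(a-b)
E
python3 - <<'E'
from h import *
print(state()['ee_pos'],state()['ee_rot'])
for n in ['scene','top']:
    im=grab_frame(n);c=calibration(n);save(n+'.png',im)
    print(n,'cam',-np.array(c['R']).T@np.array(c['t']).ravel())
    for l in ['unit','unit_drawer0_handle','coaster_piece','ring_top','resin_bottle','tape_roll','marker']:
        for r in trace(n,l)[:4]:
            ys,xs=np.nonzero(r['pixels']);m=[xs.mean(),ys.mean()]
            print(l,round(r['p'],2),r['bbox'],np.round(m,1),len(xs),onz(c,m,5)[0].round(0))
E
```

```text
[ 140.36904896 -557.10821171  227.11684726] [-1.79899947e+02 -1.04067451e-03  1.41415259e+01]
scene cam [139.93535966 800.19538088 795.38584314]
unit 0.74 [126.8, 220.1, 192.9, 178.4] [235.3 307. ] 18217 [581. 421.   5.]
unit 0.37 [250.5, 219.3, 71.6, 62.3] [294.3 246.7] 389 [570. 181.   5.]
unit_drawer0_handle 0.87 [262.3, 228.6, 58.7, 55.0] [294.3 246. ] 362 [571. 178.   5.]
coaster_piece 0.95 [284.9, 214.4, 46.8, 32.0] [307.2 228.8] 1137 [577. 101.   5.]
coaster_piece 0.93 [329.9, 189.1, 40.8, 28.4] [349.1 200.1] 841 [533. -80.   5.]
coaster_piece 0.84 [360.2, 167.5, 29.6, 19.4] [374.5 177.3] 441 [ 515. -235.    5.]
coaster_piece 0.57 [388.8, 153.5, 28.0, 15.9] [404.6 159.7] 329 [ 465. -394.    5.]
ring_top 0.87 [389.9, 155.2, 28.2, 10.6] [404.5 159.5] 293 [ 466. -395.    5.]
ring_top 0.76 [358.9, 169.7, 31.0, 19.0] [374.2 177.5] 397 [ 515. -234.    5.]
ring_top 0.6 [329.4, 186.7, 45.3, 29.9] [349.5 199.6] 923 [533. -83.   5.]
ring_top 0.29 [126.7, 222.7, 194.7, 177.3] [235.5 307. ] 18439 [581. 421.   5.]
resin_bottle 0.67 [320.7, 152.4, 9.2, 28.1] [323.  167.9] 215 [ 693. -190.  
[... 697 characters left out ...]
_piece 0.67 [441.2, 224.9, 28.7, 26.8] [454.2 235.6] 591 [ 466. -399.    5.]
coaster_piece 0.6 [345.5, 198.8, 37.1, 37.3] [364.5 216.2] 1056 [534. -85.   5.]
ring_top 0.83 [393.3, 209.5, 25.7, 24.3] [407.6 220.6] 561 [ 519. -236.    5.]
ring_top 0.78 [347.2, 199.4, 35.9, 36.5] [364.5 216.1] 1097 [534. -85.   5.]
ring_top 0.71 [291.3, 183.6, 36.5, 36.7] [310.2 203.5] 1164 [578. 105.   5.]
ring_top 0.58 [440.9, 221.9, 27.7, 28.7] [454.4 235.4] 663 [ 467. -400.    5.]
resin_bottle 0.6 [378.8, 174.5, 9.3, 8.0] [382.4 177.3] 93 [ 672. -150.    5.]
tape_roll 0.69 [420.7, 168.2, 29.9, 31.1] [435.7 180.5] 312 [ 661. -339.    5.]
marker 0.6 [328.7, 171.7, 34.8, 2.2] [347.  172.2] 121 [690. -24.   5.]
```

Run:
```python
import cv2,numpy as np
a=cv2.imread('pics/top.png')[140:270,130:490];a=cv2.resize(a,None,fx=2.2,fy=2.2,interpolation=2)
b=cv2.imread('pics/scene.png')[130:400,110:440];b=cv2.resize(b,(366,300))
o=np.zeros((590,800,3),np.uint8);o[:286,:792]=a;o[288:588,:366]=b
cv2.imwrite('pics/m.png',o)
```

```text
(no output)
```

View pics/m.png

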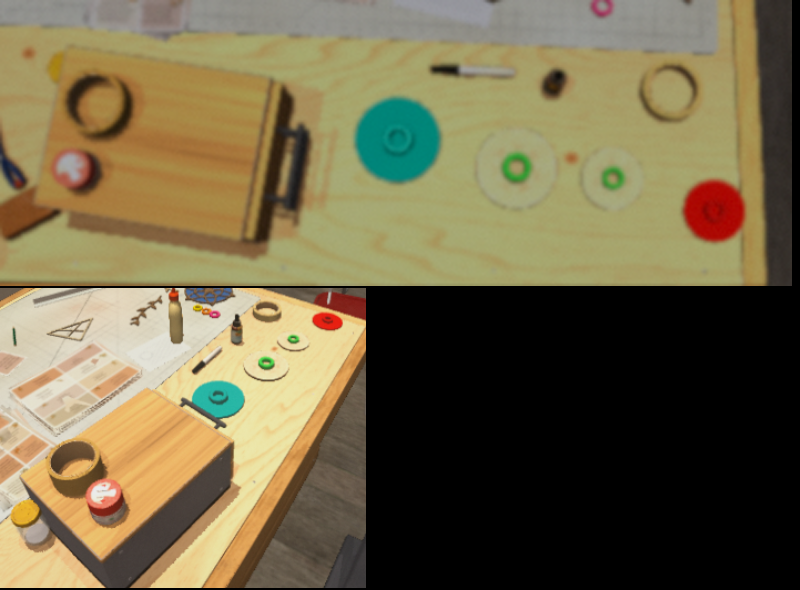

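The drawer unit is on the left with its handle near crop (297,168). There are two light coasters with green rings, the larger at (517,168) and the smaller at (612,178). The smaller one, around (518,-236), is the target.

Run:
```python
from h import *
s=state();print({k:np.round(s[k],2) for k in ['time_s','qpos','ee_pos','ee_rot','gripper_width']})
w=calibration('wrist');T=Ro.from_euler('xyz',s['ee_rot'],degrees=True).as_matrix()
Rw=np.array(w['R']);cw=-Rw.T@np.array(w['t']).ravel()
print('wristcam in tool',T.T@(cw-s['ee_pos']),'\n',(Rw@T).round(3),np.array(w['mtx']).round(1))
# ring
cs={};g={}
for n,box in [('top',(380,440,200,245)),('scene',(350,400,160,195))]:
    im=cv2.cvtColor(cv2.imread(f'pics/{n}.png'),cv2.COLOR_BGR2HSV);c=cs[n]=calibration(n)
    m=cv2.inRange(im,(45,120,60),(75,255,255));x0,x1,y0,y1=box
    k=np.zeros_like(m);k[y0:y1,x0:x1]=m[y0:y1,x0:x1];ys,xs=np.nonzero(k)
    u=[(xs.min()+xs.max())/2,(ys.min()+ys.max())/2];g[n]=u
    print(n,'ring',u,len(xs),onz(c,u,12)[0].round(1))
print(tri(cs['top'],g['top'],cs['scene'],g['scene']))
# top image unit corners (from crop) z=150, handle ends z=112
f=lambda p:[130+p[0]/2.2,140+p[1]/2.2]
print('top corners FL..',onz(cs['top'],[f(p) for p in [(287,80),(250,240),(37,205),(68,47)]],150).round(0))
print('handle ends',onz(cs['top'],[f((302,128)),f((291,208))],112).round(0))
```

```text
{'time_s': np.float64(0.8), 'qpos': array([-77.01,  18.31,  89.64,  -0.  ,  72.05,  -1.15]), 'ee_pos': array([ 140.47, -557.59,  228.01]), 'ee_rot': array([179.99,   0.  ,  14.14]), 'gripper_width': np.float64(91.4)}
wristcam in tool [ 6.53586232e+01 -4.29073911e-02 -1.56819491e+02] 
 [[ 0.002  1.     0.   ]
 [-0.972  0.002 -0.235]
 [-0.235  0.     0.972]] [[322.1   0.  325.8]
 [  0.  322.1 198.3]
 [  0.    0.    1. ]]
top ring [np.float64(408.5), np.float64(220.5)] 62 [ 518.6 -237.5   12. ]
scene ring [np.float64(364.5), np.float64(183.0)] 67 [ 526.6 -178.6   12. ]
(array([ 536.07012961, -240.93224851,  -34.24573341]), np.float64(28.23104582678133))
top corners FL.. [[646. 259. 150.]
 [413. 307. 150.]
 [460. 625. 150.]
 [697. 591. 150.]]
handle ends [[581. 241. 112.]
 [462. 255. 112.]]
```

```bash
cat >> h.py <<'E'
def plan(P,rpy,n,R1=None):
    "rows from the present pose to P,rpy in n rows (straight, slerp), rounded"
    s=state();p=np.array(s['ee_pos']);R=Ro.from_euler('xyz',s['ee_rot'],degrees=True)
    R1=R1 or Ro.from_euler('xyz',rpy,degrees=True);w=(R.inv()*R1).as_rotvec()
    rows=[];P=np.array(P,float);p0=p.copy();R0=R
    for i in range(1,n+1):
        d=R.inv().apply(p0+(P-p0)*i/n-p);Rt=R0*Ro.from_rotvec(w*i/n);t=(R.inv()*Rt).as_rotvec()
        a=np.round(d/500,3)+0;b=np.round(t/.5,3)+0
        rows.append([a.tolist(),b.tolist()]);p=p+R.apply(a*500);R=R*Ro.from_rotvec(b*.5)
    print('time',s['time_s'],'step mm',np.linalg.norm(P-p0)/n,'deg',np.degrees(np.linalg.norm(w))/n)
    for i in range(0,n,10): print(str(rows[i:i+10]).replace(' ',''))
E
python3 -c "
from h import *
plan([480,-240,250],[180,0,90],10)"
```

```text
time 0.8 step mm 46.543327739245065 deg 7.586036577872703
[[[0.081,-0.045,-0.004],[0.0,0.0,-0.265]],[[0.087,-0.034,-0.005],[0.0,0.0,-0.265]],[[0.09,-0.022,-0.004],[0.0,0.0,-0.264]],[[0.093,-0.01,-0.005],[0.0,0.0,-0.265]],[[0.093,0.002,-0.004],[0.0,0.0,-0.265]],[[0.091,0.015,-0.004],[0.0,0.0,-0.265]],[[0.09,0.026,-0.005],[0.0,0.0,-0.265]],[[0.084,0.038,-0.004],[0.0,0.0,-0.264]],[[0.079,0.049,-0.005],[0.0,0.0,-0.265]],[[0.072,0.059,-0.004],[0.0,0.0,-0.265]]]
```

Emit:
send_rows(deltas=[[[0.081,-0.045,-0.004],[0.0,0.0,-0.265]],[[0.087,-0.034,-0.005],[0.0,0.0,-0.265]],[[0.09,-0.022,-0.004],[0.0,0.0,-0.264]],[[0.093,-0.01,-0.005],[0.0,0.0,-0.265]],[[0.093,0.002,-0.004],[0.0,0.0,-0.265]],[[0.091,0.015,-0.004],[0.0,0.0,-0.265]],[[0.09,0.026,-0.005],[0.0,0.0,-0.265]],[[0.084,0.038,-0.004],[0.0,0.0,-0.264]],[[0.079,0.049,-0.005],[0.0,0.0,-0.265]],[[0.072,0.059,-0.004],[0.0,0.0,-0.265]]], grip=0.65, grip_force=20)

```text
time_s: 1.8
ee_pos: [481.1, -238.6, 250.3]
ee_rot: [180.0, 0.0, 90.3]
force: [-0.2, -0.4, -0.7]
gripper_width: 32.0
gripper_force: 0.0
```

Run:
```python
from h import *
grab_frame('top');s=state();c=calibration('wrist');im=grab_frame('wrist');save('w1.png',im)
print({k:np.round(s[k],2) for k in ['time_s','qpos','ee_pos','ee_rot','gripper_width']})
m=cv2.inRange(cv2.cvtColor(im,cv2.COLOR_RGB2HSV),(45,110,50),(75,255,255))
n,l,st,ce=cv2.connectedComponentsWithStats(m)
for i in range(1,n):
    if st[i,4]>60:
        x,y,w,h,a=st[i];print(st[i],onz(c,[ce[i],[x+w/2-.5,y+h/2-.5]],13).round(1))
plan([521,235,250],[180,0,170],10)
```

```text
{'time_s': np.float64(1.85), 'qpos': array([-27.14,  14.21,  92.18,   0.37,  73.4 , -28.  ]), 'ee_pos': array([ 486.2 , -234.03,  250.45]), 'ee_rot': array([179.65,  -0.21,  90.76]), 'gripper_width': np.float64(31.67)}
[ 349   24   42   46 1058] [[534.4 -85.8  13. ]
 [534.5 -85.8  13. ]]
[336 167  28  28 446] [[ 517.5 -239.3   13. ]
 [ 517.  -239.4   13. ]]
time 1.9 step mm 47.31259119294886 deg 7.95716347998175
[[[0.094,0.008,0.0],[0.001,0.0,-0.278]],[[0.092,0.021,0.0],[0.0,0.0,-0.278]],[[0.089,0.034,0.0],[0.001,0.0,-0.277]],[[0.083,0.046,0.001],[0.0,0.001,-0.278]],[[0.075,0.057,0.0],[0.001,0.0,-0.278]],[[0.068,0.066,0.0],[0.0,0.0,-0.278]],[[0.057,0.075,0.0],[0.001,0.0,-0.277]],[[0.046,0.083,0.0],[0.0,0.0,-0.278]],[[0.035,0.088,0.0],[0.001,0.001,-0.278]],[[0.022,0.092,0.0],[0.001,0.0,-0.278]]]
```

Emit:
send_rows(deltas=[[[0.094,0.008,0.0],[0.0,0.0,-0.278]],[[0.092,0.021,0.0],[0.0,0.0,-0.278]],[[0.089,0.034,0.0],[0.0,0.0,-0.277]],[[0.083,0.046,0.0],[0.0,0.0,-0.278]],[[0.075,0.057,0.0],[0.0,0.0,-0.278]],[[0.068,0.066,0.0],[0.0,0.0,-0.278]],[[0.057,0.075,0.0],[0.0,0.0,-0.277]],[[0.046,0.083,0.0],[0.0,0.0,-0.278]],[[0.035,0.088,0.0],[0.0,0.0,-0.278]],[[0.022,0.092,0.0],[0.0,0.0,-0.278]]])

```text
time_s: 2.9
ee_pos: [520.7, 232.3, 250.0]
ee_rot: [-180.0, 0.0, 169.8]
force: [0.6, -0.1, 0.9]
gripper_width: 32.1
gripper_force: 0.0
```

Emit:
send_rows(deltas=[[[0,0,0],[0,0,0]],[[0,0,0],[0,0,0]]])

```text
time_s: 3.1
ee_pos: [520.5, 231.2, 249.5]
ee_rot: [-179.9, -0.0, 169.6]
force: [-0.4, -1.1, -0.4]
gripper_width: 31.9
gripper_force: 0.0
```

Run:
```python
from h import *
s=state();c=calibration('wrist');im=grab_frame('wrist');save('w2.png',im)
import json;json.dump({k:np.array(c[k]).tolist() for k in c},open('c2.json','w'))
print({k:np.round(s[k],2) for k in ['time_s','qpos','ee_pos','ee_rot','gripper_width']})
for r in trace('wrist','unit_drawer0_handle')[:3]:
    ys,xs=np.nonzero(r['pixels']);(ctr,sz,an)=cv2.minAreaRect(np.c_[xs,ys].astype(np.float32))
    print(r['p'],r['bbox'],ctr,sz,an,onz(c,[ctr],112).round(1))
# predicted
X=[521,248,112];d=np.array([-.98,.17,0])*60
print(proj(c,[X,X+d,X-d]).round(0))
```

```text
{'time_s': np.float64(3.1), 'qpos': array([ 2.282e+01,  1.714e+01,  8.821e+01, -5.000e-02,  7.472e+01,
       -5.676e+01]), 'ee_pos': array([520.53, 231.2 , 249.51]), 'ee_rot': array([-1.7992e+02, -3.0000e-02,  1.6960e+02]), 'gripper_width': np.float64(31.87)}
0.55 [338.0, 49.4, 73.8, 197.2] (374.85552978515625, 148.90206909179688) (69.35985565185547, 196.3468780517578) 2.12109637260437 [[488.1 282.2 112. ]]
[[344. 190.]
 [344. 125.]
 [343. 250.]]
```

View pics/w2.png

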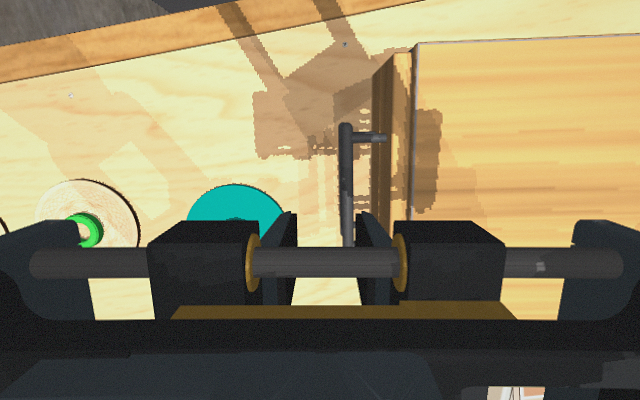

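The wrist image shows the handle bar as a vertical line at column 345 (upper end at (346,123), post at (385,138)). It runs parallel to the tool x axis and is 2 px from my prediction. The drawer front is to the right, at columns 375–410.

Run:
```python
from h import *;import json
c=json.load(open('c2.json'));t=calibration('top')
print(tri(c,[346,124],t,[130+291/2.2,140+207/2.2]))
print(onz(c,[[346,124],[346,200]],112))
d=np.array([.18,.984,0]);print('scene handle px',proj(calibration('scene'),[[521.4,250,112]]))
R=Ro.from_euler('xyz',[180,0,169.6],degrees=True)
plan([521.4,250,245],None,1,R);plan([521.4,250,109],None,4,R)
```

```text
(array([464.22285614, 261.65850594,  71.34854837]), np.float64(3.6881760314765675))
[[461.74878829 260.07772379 112.        ]
 [530.41125894 248.64414123 112.        ]]
scene handle px [[294.1914166  241.45611512]]
time 3.2 step mm 20.821423950185864 deg 0.15075787581150624
[[[0.006,0.04,0.01],[-0.002,0.0,-0.005]]]
time 3.2 step mm 35.57117992417089 deg 0.03768946895287656
[[[0.001,0.01,0.07],[-0.001,0.0,-0.001]],[[0.002,0.01,0.071],[0.0,0.0,-0.001]],[[0.001,0.01,0.07],[-0.001,0.0,-0.002]],[[0.002,0.01,0.071],[0.0,0.0,-0.001]]]
```

Emit:
send_rows(deltas=[[[0.004,0.038,0.004],[0,0,0]],[[0,0,0.068],[0,0,0]],[[0,0,0.068],[0,0,0]],[[0,0,0.068],[0,0,0]],[[0,0,0.068],[0,0,0]],[[0,0,0],[0,0,0]],[[0,0,0],[0,0,0]]])

```text
time_s: 3.9
ee_pos: [522.7, 250.0, 112.4]
ee_rot: [180.0, -0.0, 169.5]
force: [0.3, 0.7, 0.5]
gripper_width: 32.1
gripper_force: 0.0
```

Emit:
send_rows(deltas=[[[0,0,0],[0,0,0]],[[0,0,0],[0,0,0]],[[0,0,0],[0,0,0]],[[0,0,0],[0,0,0]]], grip=1, grip_force=25)

```text
time_s: 4.3
ee_pos: [523.1, 250.6, 113.5]
ee_rot: [179.9, 0.2, 169.7]
force: [-1.0, -1.2, 5.3]
gripper_width: 10.4
gripper_force: 24.9
```

Emit:
send_rows(deltas=[[[0,-0.03,0],[0,0,0]],[[0,-0.04,0],[0,0,0]],[[0,-0.05,0],[0,0,0]],[[0,-0.05,0],[0,0,0]],[[0,-0.05,0],[0,0,0]],[[0,-0.05,0],[0,0,0]],[[0,-0.05,0],[0,0,0]],[[0,-0.05,0],[0,0,0]],[[0,-0.05,0],[0,0,0]],[[0,-0.03,0],[0,0,0]]])

```text
time_s: 5.3
ee_pos: [488.0, 26.8, 113.6]
ee_rot: [179.9, 0.9, 169.6]
force: [14.8, -0.4, -6.6]
gripper_width: 10.5
gripper_force: 24.9
```

Emit:
send_rows(deltas=[[[0,-0.02,0],[0,0,0]],[[0,0,0],[0,0,0]],[[0,0,0],[0,0,0]]])

```text
time_s: 5.6
ee_pos: [486.6, 17.5, 113.6]
ee_rot: [180.0, 0.9, 169.6]
force: [13.0, -3.3, -4.9]
gripper_width: 10.1
gripper_force: 24.9
```

Emit:
send_rows(deltas=[[[0,0,0],[0,0,0]],[[0,0,0],[0,0,0]],[[0,0,0],[0,0,0]]], grip=0.65)

```text
time_s: 5.9
ee_pos: [478.8, 19.0, 111.7]
ee_rot: [-180.0, -0.1, 169.6]
force: [0.6, -0.0, -0.3]
gripper_width: 30.2
gripper_force: 0.0
```

Emit:
send_rows(deltas=[[[0,0,-0.06],[0,0,0]],[[0,0,-0.08],[0,0,0]],[[0,0,-0.08],[0,0,0]],[[0,0,-0.08],[0,0,0]],[[0,0,0],[0,0,0]],[[0,0,0],[0,0,0]]])

```text
time_s: 6.5
ee_pos: [479.4, 19.2, 262.3]
ee_rot: [180.0, 0.1, 169.6]
force: [-0.5, -0.4, 0.3]
gripper_width: 31.6
gripper_force: 0.0
```

Run:
```python
from h import *
s=state();print({k:np.round(s[k],2) for k in ['time_s','qpos','ee_pos','ee_rot']})
# view pose: yaw 80.. : tool x along unit x
yaw=81
R=Ro.from_euler('xyz',[180,0,yaw],degrees=True)
plan([500,90,270],None,10,R);plan([500,90,270],None,12,Ro.from_euler('xyz',[180,0,yaw+180],degrees=True))
```

```text
{'time_s': np.float64(6.5), 'qpos': array([  0.92,   8.39,  97.99,  -0.  ,  73.56, -78.66]), 'ee_pos': array([479.35,  19.2 , 262.3 ]), 'ee_rot': array([1.7999e+02, 5.0000e-02, 1.6959e+02])}
time 6.5 step mm 7.414582516621687 deg 8.858815245316201
[[[-0.002,0.015,-0.002],[0.0,0.0,0.309]],[[0.001,0.014,-0.001],[0.0,0.0,0.309]],[[0.003,0.015,-0.002],[0.001,0.0,0.31]],[[0.005,0.013,-0.001],[0.0,0.0,0.309]],[[0.008,0.013,-0.002],[0.0,0.001,0.309]],[[0.009,0.012,-0.001],[0.0,0.0,0.309]],[[0.011,0.01,-0.002],[0.0,0.0,0.31]],[[0.012,0.008,-0.001],[0.0,0.0,0.309]],[[0.013,0.006,-0.002],[0.0,0.0,0.309]],[[0.015,0.004,-0.001],[0.001,0.0,0.309]]]
time 6.5 step mm 6.178818763851406 deg 7.617655915088892
[[[-0.001,0.012,-0.001],[0.0,0.0,-0.266]],[[-0.003,0.012,-0.002],[0.0,0.0,-0.266]],[[-0.005,0.012,-0.001],[0.0,0.0,-0.266]],[[-0.005,0.01,-0.001],[-0.001,0.0,-0.266]],[[-0.008,0.01,-0.001],[0.0,0.001,-0.266]],[[-0.008,0.009,-0.002],[0.0,0.0,-0.265]],[[-0.01,0.008,-0.001],[0.0,0.0,-0.266]],[[-0.011,0.006,-0.001],[0.0,0.0,-0.266]],[[-0.011,0.005,-0.002],[0.0,0.0,-0.266]],[[-0.012,0.003,-0.001],[0.0,0.0,-0.266]]]
[[[-0.012,0.002,-0.001],[0.0,0.001,-0.266]],[[-0.012,0.0,-0.001],[0.0,0.0,-0.266]]]
```

Emit:
send_rows(deltas=[[[0,0,0],[0,0,0.3]],[[0,0,0],[0,0,0.3]],[[0,0,0],[0,0,0.3]],[[0,0,0],[0,0,0.3]],[[0,0,0],[0,0,0.3]],[[0,0,0],[0,0,0.3]],[[0,0,0],[0,0,0.3]],[[0,0,0],[0,0,0.3]],[[0,0,0],[0,0,0.3]],[[0,0,0],[0,0,0.3]]], grip=0.42)

```text
time_s: 7.5
ee_pos: [478.3, 19.2, 259.7]
ee_rot: [-179.7, 0.0, 83.3]
force: [-0.7, 0.9, 0.1]
gripper_width: 52.9
gripper_force: 0.0
```

Emit:
send_rows(deltas=[[[0.03,0,0],[0,0,0.08]],[[0,0,0],[0,0,0]],[[0,0,0],[0,0,0]]])

```text
time_s: 7.8
ee_pos: [480.5, 33.9, 260.5]
ee_rot: [-179.8, 0.1, 81.5]
force: [-0.5, -0.2, -0.1]
gripper_width: 53.0
gripper_force: 0.0
```

Run:
```python
from h import *;import json
s=state();c=calibration('wrist');im=grab_frame('wrist');save('w3.png',im)
json.dump({k:np.array(c[k]).tolist() for k in c},open('c3.json','w'))
print({k:np.round(s[k],2) for k in ['time_s','qpos','ee_pos','ee_rot','gripper_width']})
for l in ['uv_lamp','white_lamp','dock']:
  for r in trace('wrist',l)[:3]:
    ys,xs=np.nonzero(r['pixels']);q=cv2.minAreaRect(np.c_[xs,ys].astype(np.float32))
    print(l,r['p'],r['bbox'],np.round(cv2.boxPoints(q)).tolist())
```

```text
{'time_s': np.float64(7.8), 'qpos': array([ 2.690e+00,  8.750e+00,  9.781e+01, -3.000e-02,  7.362e+01,
        1.125e+01]), 'ee_pos': array([480.49,  33.89, 260.51]), 'ee_rot': array([-1.7983e+02,  7.0000e-02,  8.1450e+01]), 'gripper_width': np.float64(52.99)}
uv_lamp 0.57 [286.5, 0.0, 31.8, 103.4] [[284.0, 0.0], [316.0, 0.0], [316.0, 102.0], [284.0, 102.0]]
white_lamp 0.9 [358.5, 0.1, 36.3, 98.5] [[360.0, 101.0], [365.0, -2.0], [398.0, 0.0], [393.0, 103.0]]
white_lamp 0.41 [205.0, 1.1, 267.8, 212.0] [[205.0, 0.0], [473.0, 0.0], [473.0, 212.0], [205.0, 212.0]]
dock 0.73 [204.4, 0.7, 268.0, 214.1] [[205.0, 0.0], [473.0, 0.0], [473.0, 212.0], [205.0, 212.0]]
```

View pics/w3.png

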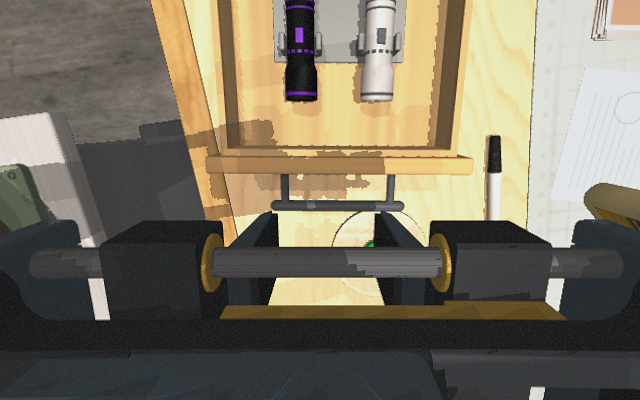

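The wrist image shows the black lamp at columns 285–317 (lens end near (300,101)) in the place nearer the robot. The silver lamp is at columns 360–400, and the drawer is open. I'll take a second view from further along.

Emit:
send_rows(deltas=[[[0.08,0,0],[0,0,0]],[[0.08,0,0],[0,0,0]],[[0.08,0,0],[0,0,0]],[[0,0,0],[0,0,0]],[[0,0,0],[0,0,0]]])

```text
time_s: 8.5
ee_pos: [499.2, 152.8, 261.6]
ee_rot: [-180.0, 0.1, 81.4]
force: [0.1, -0.6, -0.5]
gripper_width: 52.9
gripper_force: 0.0
```

Run:
```python
from h import *;import json
s=state();c=calibration('wrist');im=grab_frame('wrist');save('w4.png',im)
json.dump({k:np.array(c[k]).tolist() for k in c},open('c4.json','w'))
print({k:np.round(s[k],2) for k in ['time_s','qpos','ee_pos','ee_rot','gripper_width']})
for l in ['uv_lamp','white_lamp']:
  for r in trace('wrist',l)[:3]:
    ys,xs=np.nonzero(r['pixels']);q=cv2.minAreaRect(np.c_[xs,ys].astype(np.float32))
    print(l,r['p'],r['bbox'],np.round(cv2.boxPoints(q)).tolist())
```

```text
{'time_s': np.float64(8.5), 'qpos': array([ 1.578e+01,  1.238e+01,  9.302e+01, -5.000e-02,  7.465e+01,
        2.434e+01]), 'ee_pos': array([499.25, 152.77, 261.62]), 'ee_rot': array([-1.7997e+02,  6.0000e-02,  8.1450e+01]), 'gripper_width': np.float64(52.87)}
uv_lamp 0.75 [289.9, 86.4, 24.9, 143.9] [[284.0, 87.0], [313.0, 86.0], [317.0, 231.0], [288.0, 231.0]]
white_lamp 0.84 [353.2, 84.9, 34.4, 143.7] [[355.0, 231.0], [360.0, 85.0], [389.0, 86.0], [384.0, 232.0]]
```

View pics/w4.png

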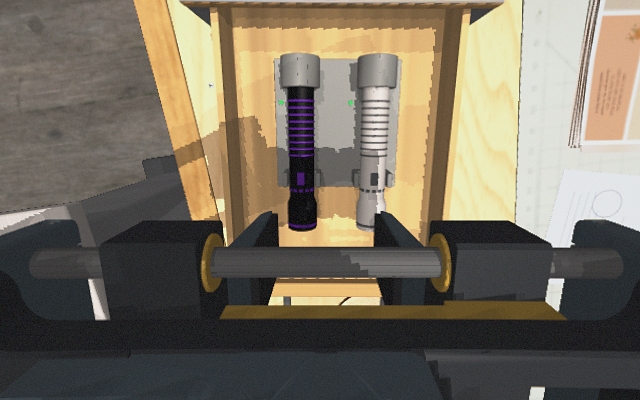

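The black lamp runs from the socket mouth at about (300,87) to its lens end at (302.5,231). The saddle is near row 180, and the barrel between them is free.

Run:
```python
from h import *;import json
c3=json.load(open('c3.json'));c4=json.load(open('c4.json'))
print('switch',tri(c3,[299,35],c4,[301,178]),'lens',tri(c3,[300.5,101.5],c4,[302.5,231]))
print('white switch',tri(c3,[381,35],c4,[373,178]))
P=onz(c4,[[300,87],[300.5,130],[302.5,231]],113);Q=onz(c4,[[376,87],[374.5,130],[369.5,231]],113)
print(P,Q,np.linalg.norm(P-Q,axis=1))
for A in (P,Q):
    v=A[0]-A[2];print(np.degrees(np.arctan2(v[1],v[0])),np.linalg.norm(v))
W=proj(c4,np.zeros((1,3)));im=cv2.cvtColor(cv2.imread('pics/w4.png'),cv2.COLOR_BGR2HSV)
m=cv2.inRange(im,(125,80,40),(160,255,255));ys,xs=np.nonzero(m)
k=(xs>270)&(xs<330);xs=xs[k];ys=ys[k]
for a,b in[(95,115),(115,135),(135,155),(155,172),(222,232)]:
    q=(ys>=a)&(ys<b);print(a,xs[q].min(),xs[q].max(),onz(c4,[[(xs[q].min()+xs[q].max())/2,(a+b)/2]],116))
```

```text
switch (array([477.97274223, 169.93201723, 124.27907351]), np.float64(0.731326008748674)) lens (array([470.42469288, 117.93335401, 121.94577001]), np.float64(1.0404857429971694))
white switch (array([544.56259788, 159.98759084, 124.00756094]), np.float64(0.6672355172175017))
[[489.97324297 249.82826157 113.        ]
 [484.15464777 212.57632312 113.        ]
 [469.79699346 114.85925    113.        ]] [[557.4531848  239.75939641 113.        ]
 [551.97370412 202.47946465 113.        ]
 [536.03111459 105.05173552 113.        ]] [68.22700782 68.56654399 66.95630025]
81.49792566810353 136.4687331544701
80.9641238156325 136.40036288700213
95 287 313 [[487.60452648 234.3901253  116.        ]]
115 288 313 [[485.13900701 217.03201377 116.        ]]
135 288 314 [[482.60145955 199.14281166 116.        ]]
155 288 313 [[479.29254678 182.24120787 116.        ]]
222 288 316 [[470.37392307 120.0488092  116.        ]]
```

Emit:
send_rows(deltas=[[[0.05,-0.023,0],[0,0,0]],[[0.057,-0.023,0],[0,0,0]],[[0,0,0.07],[0,0,0]],[[0,0,0.07],[0,0,0]],[[0,0,0],[0,0,0]],[[0,0,0],[0,0,0]]])

```text
time_s: 9.25
ee_pos: [485.0, 208.2, 192.5]
ee_rot: [-180.0, 0.0, 81.3]
force: [-0.5, 0.1, 1.2]
gripper_width: 52.6
gripper_force: 0.0
```

Run:
```python
from h import *
s=state();print(s['ee_pos'],s['ee_rot'],s['qpos'])
plan([484.3,209.5,109],None,3,Ro.from_euler('xyz',[180,0,81.4],degrees=True))
```

```text
[485.00790275 208.19504132 192.46530583] [-1.79992909e+02  1.39007769e-02  8.12693682e+01] [ 2.19885638e+01  1.55799713e+01  9.89774641e+01 -9.15499884e-03
  6.54557621e+01  3.07230004e+01]
time 9.25 step mm 27.826169379574775 deg 0.043853808909098124
[[[0.001,-0.001,0.056],[0.0,0.0,-0.002]],[[0.001,0.0,0.055],[0.0,0.0,-0.001]],[[0.0,-0.001,0.056],[0.0,0.0,-0.002]]]
```

Emit:
send_rows(deltas=[[[0.001,-0.001,0.056],[0,0,0]],[[0.001,0,0.055],[0,0,0]],[[0,-0.001,0.056],[0,0,0]],[[0,0,0],[0,0,0]],[[0,0,0],[0,0,0]],[[0,0,0],[0,0,0]]])

```text
time_s: 9.85
ee_pos: [485.7, 210.6, 110.9]
ee_rot: [179.8, -0.1, 81.3]
force: [0.6, -0.1, 0.1]
gripper_width: 53.4
gripper_force: 0.0
```

Emit:
send_rows(deltas=[[[0,0,0],[0,0,0]],[[0,0,0],[0,0,0]],[[0,0,0],[0,0,0]],[[0,0,0],[0,0,0]]], grip=1, grip_force=30)

```text
time_s: 10.25
ee_pos: [484.0, 210.2, 108.7]
ee_rot: [180.0, -0.0, 81.4]
force: [1.7, 0.7, 0.5]
gripper_width: 23.9
gripper_force: 3.8
```

Emit:
send_rows(deltas=[[[0,0,0],[0,0,0]],[[0,0,0],[0,0,0]],[[-0.012,0,0],[0,0,0]],[[-0.016,0,0],[0,0,0]],[[-0.016,0,0],[0,0,0]],[[-0.016,0,0],[0,0,0]],[[0,0,0],[0,0,0]],[[0,0,0],[0,0,0]]])

```text
time_s: 11.05
ee_pos: [481.2, 189.7, 109.0]
ee_rot: [179.9, -1.2, 80.9]
force: [0.9, 35.2, -7.1]
gripper_width: 23.5
gripper_force: 47.8
```

The resistance comes from the fingers reaching the saddle cheeks after about 21 mm. I'll release, shift towards the socket, regrip and slide again.

Emit:
send_rows(deltas=[[[0.012,0,0],[0,0,0]],[[0.01,0,0],[0,0,0]],[[0,0,0],[0,0,0]]], grip=0.42)

```text
time_s: 11.35
ee_pos: [480.5, 190.8, 108.0]
ee_rot: [-179.9, 0.1, 81.4]
force: [-0.5, 0.4, 0.5]
gripper_width: 44.6
gripper_force: 0.0
```

Emit:
send_rows(deltas=[[[0,0,0],[0,0,0]],[[0,0,0],[0,0,0]]])

```text
time_s: 11.55
ee_pos: [480.7, 190.5, 108.2]
ee_rot: [-180.0, 0.1, 81.3]
force: [0.0, -0.7, 0.1]
gripper_width: 52.5
gripper_force: 0.0
```

Emit:
send_rows(deltas=[[[0.034,0,0],[0,0,0]],[[0.034,0,0],[0,0,0]],[[0,0,0],[0,0,0]],[[0,0,0],[0,0,0]]])

```text
time_s: 11.95
ee_pos: [486.1, 225.7, 108.2]
ee_rot: [-180.0, 0.0, 81.4]
force: [-0.9, 0.4, 0.2]
gripper_width: 53.1
gripper_force: 0.0
```

Emit:
send_rows(deltas=[[[0,0,0],[0,0,0]],[[0,0,0],[0,0,0]],[[0,0,0],[0,0,0]],[[0,0,0],[0,0,0]],[[0,0,0],[0,0,0]],[[0,0,0],[0,0,0]]], grip=1, grip_force=30)

```text
time_s: 12.55
ee_pos: [486.2, 224.8, 108.5]
ee_rot: [180.0, 0.0, 81.3]
force: [0.1, -0.5, 0.2]
gripper_width: 23.5
gripper_force: 30.0
```

Emit:
send_rows(deltas=[[[-0.012,0,0],[0,0,0]],[[-0.012,0,0],[0,0,0]],[[-0.012,0,0],[0,0,0]],[[-0.006,0,0],[0,0,0]],[[0,0,0],[0,0,0]],[[0,0,0],[0,0,0]]])

```text
time_s: 13.15
ee_pos: [483.3, 203.7, 108.8]
ee_rot: [179.9, 0.0, 81.4]
force: [0.8, -0.4, 5.3]
gripper_width: 23.3
gripper_force: 30.0
```

Run:
```python
from h import *
im=grab_frame('wrist');save('w5.png',im)
```

```text
(no output)
```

View pics/w5.png

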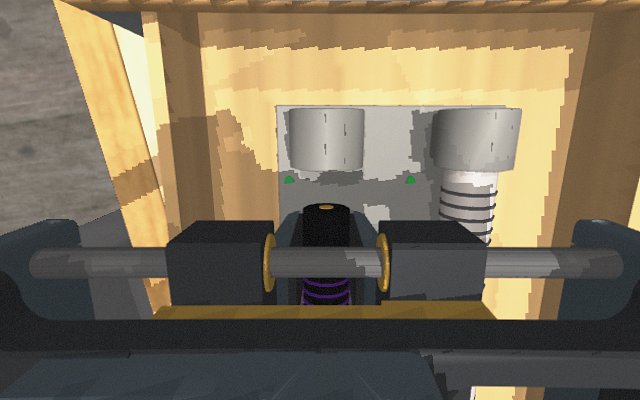

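The lamp's tail (row 205) stands clear of the socket mouth (row 172), so it is out of the bore. Next is the lift.

Emit:
send_rows(deltas=[[[0,0,-0.04],[0,0,0]],[[0,0,-0.07],[0,0,0]],[[0,0,-0.07],[0,0,0]],[[0,0,-0.07],[0,0,0]],[[0,0,-0.07],[0,0,0]],[[0,0,-0.04],[0,0,0]],[[0,0,0],[0,0,0]],[[0,0,0],[0,0,0]]])

```text
time_s: 14.0
ee_pos: [482.2, 204.0, 286.9]
ee_rot: [-179.9, 0.1, 81.4]
force: [0.5, -0.4, -1.6]
gripper_width: 23.6
gripper_force: 30.0
```

Run:
```python
from h import *;import json
s=state();c=calibration('wrist');im=grab_frame('wrist');save('w6.png',im)
print({k:np.round(s[k],2) for k in ['time_s','qpos','ee_pos','ee_rot','gripper_width','gripper_force']})
# tail distance: pixel (324,206) on lamp top, axis height = grasp z (TCP+5)
P=onz(c,[[324,206]],s['ee_pos'][2]+5+12)[0];yaw=np.radians(s['ee_rot'][2])
print('tail ahead of TCP along tool x', (P-s['ee_pos'])[:2]@[np.cos(yaw),np.sin(yaw)])
c4=json.load(open('c4.json'))
im=cv2.cvtColor(im,cv2.COLOR_RGB2GRAY);print(im[190:220:2,324])
for r in trace('wrist','uv_lamp')[:2]: print(r['p'],r['bbox'])
```

```text
{'time_s': np.float64(14.0), 'qpos': array([ 2.167e+01,  1.185e+01,  9.008e+01, -1.000e-02,  7.822e+01,
        3.032e+01]), 'ee_pos': array([482.2 , 203.96, 286.93]), 'ee_rot': array([-1.7987e+02,  9.0000e-02,  8.1350e+01]), 'gripper_width': np.float64(23.65), 'gripper_force': np.float64(30.0)}
tail ahead of TCP along tool x 28.29241277050174
[168 169 178 149 114 100 102  27  87 118  14  15  16  26  20]
0.63 [304.6, 201.7, 42.7, 102.3]
```

Run:
```python
from h import *
plan([460,-215,340],[180,0,45],10)
```

```text
time 14.1 step mm 42.28201879311118 deg 3.6350673524077473
[[[-0.083,0.008,-0.011],[-0.001,0.001,0.127]],[[-0.083,0.014,-0.01],[0.0,0.0,0.127]],[[-0.082,0.019,-0.011],[-0.001,0.001,0.127]],[[-0.081,0.023,-0.011],[0.0,0.001,0.127]],[[-0.078,0.029,-0.01],[-0.001,0.001,0.126]],[[-0.077,0.034,-0.011],[-0.001,0.0,0.127]],[[-0.074,0.039,-0.011],[0.0,0.001,0.127]],[[-0.072,0.043,-0.01],[-0.001,0.001,0.127]],[[-0.069,0.048,-0.011],[-0.001,0.001,0.127]],[[-0.066,0.052,-0.011],[0.0,0.0,0.127]]]
```

Emit:
send_rows(deltas=[[[-0.083,0.008,-0.011],[0,0,0.127]],[[-0.083,0.014,-0.01],[0,0,0.127]],[[-0.082,0.019,-0.011],[0,0,0.127]],[[-0.081,0.023,-0.011],[0,0,0.127]],[[-0.078,0.029,-0.01],[0,0,0.126]],[[-0.077,0.034,-0.011],[0,0,0.127]],[[-0.074,0.039,-0.011],[0,0,0.127]],[[-0.072,0.043,-0.01],[0,0,0.127]],[[-0.069,0.048,-0.011],[0,0,0.127]],[[-0.066,0.052,-0.011],[0,0,0.127]]])

```text
time_s: 15.1
ee_pos: [459.9, -216.1, 340.3]
ee_rot: [-179.8, 0.1, 44.8]
force: [1.8, 0.8, -0.9]
gripper_width: 23.4
gripper_force: 30.0
```

Emit:
send_rows(deltas=[[[0,0,0],[0,0.1,0]],[[0,0,0],[0,0.2,0]],[[0,0,0],[0,0.2,0]],[[0,0,0],[0,0.2,0]],[[0,0,0],[0,0.2,0]],[[0,0,0],[0,0.2,0]],[[0,0,0],[0,0.2,0]],[[0,0,0],[0,0.2,0]]])

```text
time_s: 15.9
ee_pos: [460.3, -214.6, 340.5]
ee_rot: [-179.8, -43.2, 44.8]
force: [0.0, 0.2, -1.8]
gripper_width: 23.1
gripper_force: 30.0
```

Run:
```python
from h import *
s=state();print(s['time_s'],s['ee_pos'],s['qpos'].round(1) if hasattr(s['qpos'],'round') else s['qpos'])
print(Ro.from_euler('xyz',s['ee_rot'],degrees=True).as_matrix().round(3))
```

```text
15.9 [ 460.26428716 -214.59509528  340.48452038] [-51.9   8.7  98.9  43.3  81.9 -16.9]
[[ 0.517  0.706  0.483]
 [ 0.514 -0.708  0.485]
 [ 0.684 -0.002 -0.729]]
```

Tilting works as predicted (q4 43°, q5 82°). I'll finish the turn.

Emit:
send_rows(deltas=[[[0,0,0],[0,0.2,0]],[[0,0,0],[0,0.2,0]],[[0,0,0],[0,0.2,0]],[[0,0,0],[0,0.2,0]],[[0,0,0],[0,0.2,0]],[[0,0,0],[0,0.2,0]],[[0,0,0],[0,0.2,0]],[[0,0,0],[0,0.2,0]],[[0,0,0],[0,0,0]],[[0,0,0],[0,0,0]]])

```text
time_s: 16.9
ee_pos: [460.9, -214.7, 340.8]
ee_rot: [-172.1, -88.7, 37.1]
force: [0.4, -0.3, -1.4]
gripper_width: 23.4
gripper_force: 30.0
```

Run:
```python
from h import *
s=state();print(s['time_s'],s['ee_pos'],s['qpos'].round(1))
print(Ro.from_euler('xyz',s['ee_rot'],degrees=True).as_matrix().round(3))
R1=Ro.from_matrix(np.array([[0,.7071,.7071],[0,-.7071,.7071],[1,0,0]]))
plan([517.8+3.5,-238.5+3.5,250],None,5,R1)
for n in ['top','scene']:
    im=grab_frame(n);save(n+'2.png',im)
    for r in trace(n,'uv_lamp')[:2]: print(n,r['p'],r['bbox'])
```

```text
16.9 [ 460.92065498 -214.68298196  340.84372374] [-63.5  24.5 114.5  75.  101.  -50.4]
[[ 0.018  0.707  0.707]
 [ 0.013 -0.707  0.707]
 [ 1.    -0.003 -0.022]]
time 16.9 step mm 22.191015001150454 deg 0.2558688004420308
[[[-0.036,0.023,0.012],[0.0,0.009,-0.001]],[[-0.036,0.023,0.012],[0.0,0.009,-0.001]],[[-0.036,0.023,0.012],[0.0,0.009,-0.002]],[[-0.036,0.023,0.012],[0.0,0.008,-0.001]],[[-0.037,0.022,0.011],[0.0,0.009,-0.001]]]
top 0.61 [408.0, 224.7, 19.6, 17.6]
scene 0.92 [390.7, 84.4, 12.3, 52.0]
```

Emit:
send_rows(deltas=[[[-0.036,0.023,0.012],[0,0.009,0]],[[-0.036,0.023,0.012],[0,0.009,0]],[[-0.036,0.023,0.012],[0,0.009,0]],[[-0.036,0.023,0.012],[0,0.009,0]],[[-0.037,0.022,0.011],[0,0.008,0]],[[0,0,0],[0,0,0]],[[0,0,0],[0,0,0]],[[0,0,0],[0,0,0]]])

```text
time_s: 17.9
ee_pos: [521.0, -234.7, 252.4]
ee_rot: [61.1, -89.9, 163.9]
force: [-0.3, 0.4, -0.7]
gripper_width: 23.5
gripper_force: 30.0
```

Run:
```python
from h import *
s=state();print(s['time_s'],s['ee_pos'],s['ee_rot'])
im=grab_frame('scene');c=calibration('scene')
r=trace('scene','uv_lamp')[0];ys,xs=np.nonzero(r['pixels']);print(r['p'],r['bbox'])
R=Ro.from_euler('xyz',s['ee_rot'],degrees=True).as_matrix();g=s['ee_pos']-5*R[:,2]
print('pred lens,tail px',proj(c,[g-123*R[:,0],g+27*R[:,0],[517.8,-238.5,15]]).round(1), 'lens',g-123*R[:,0])
q=cv2.resize(im[50:220,330:480],None,fx=3.5,fy=3.5,interpolation=2)
q2=cv2.resize(grab_frame('top')[190:260,370:450],None,fx=2.5,fy=2.5)
o=np.zeros((595,790,3),np.uint8);o[:,:525]=q;o[:175,530:730]=q2;save('s3.png',o)
```

```text
17.9 [ 520.95105286 -234.69255642  252.41296152] [ 61.10745222 -89.87226698 163.89913526]
0.69 [375.1, 105.9, 9.2, 42.7]
pred lens,tail px [[378.1 145.5]
 [383.5 103. ]
 [374.4 174.1]] lens [ 517.67938657 -238.30454524  129.40788139]
```

View pics/s3.png

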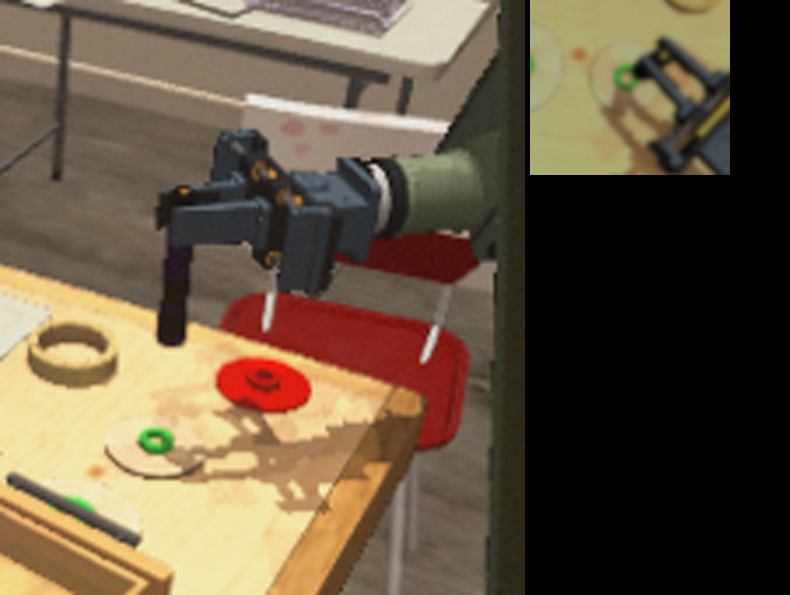

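The scene view shows the lamp hanging plumb, with its lens at about pixel (379,148) against a predicted (378,146). The small green ring sits below it at (375,175), so I can lower straight down.

Emit:
send_rows(deltas=[[[-0.02,0,0],[0,0,0]],[[-0.03,0,0],[0,0,0]],[[-0.03,0,0],[0,0,0]],[[-0.025,0,0],[0,0,0]],[[-0.015,0,0],[0,0,0]],[[0,0,0],[0,0,0]],[[0,0,0],[0,0,0]],[[0,0,0],[0,0,0]],[[0,0,0],[0,0,0]]])

```text
time_s: 18.95
ee_pos: [521.4, -234.8, 191.7]
ee_rot: [48.0, -89.9, 177.0]
force: [-0.4, -0.3, -1.0]
gripper_width: 23.4
gripper_force: 30.0
```

Run:
```python
from h import *
s=state();print(s['time_s'],s['ee_pos'],s['force'],s['gripper_force'],np.abs(s['qvel']).max())
im=grab_frame('scene');c=calibration('scene')
R=Ro.from_euler('xyz',s['ee_rot'],degrees=True).as_matrix();g=s['ee_pos']-5*R[:,2]
print(R[:,0],'pred',proj(c,[g-123*R[:,0],g+27*R[:,0],[517.8,-238.5,15]]).round(1),g-123*R[:,0])
q=cv2.resize(im[90:200,340:420],None,fx=5,fy=5,interpolation=2)
w=cv2.resize(grab_frame('wrist'),(390,244));o=np.zeros((550,795,3),np.uint8);o[:,:400]=q;o[:244,402:792]=w;save('s4.png',o)
```

```text
18.95 [ 521.37682297 -234.81425088  191.65704513] [-0.38374929 -0.26214988 -0.97584139] 30.000029504299164 0.08433148492417009
[-1.63324777e-03  8.70094349e-05  9.99998662e-01] pred [[376.  161.1]
 [381.2 120.9]
 [374.4 174.1]] [ 518.04209596 -238.36040014   68.65174271]
```

View pics/s4.png

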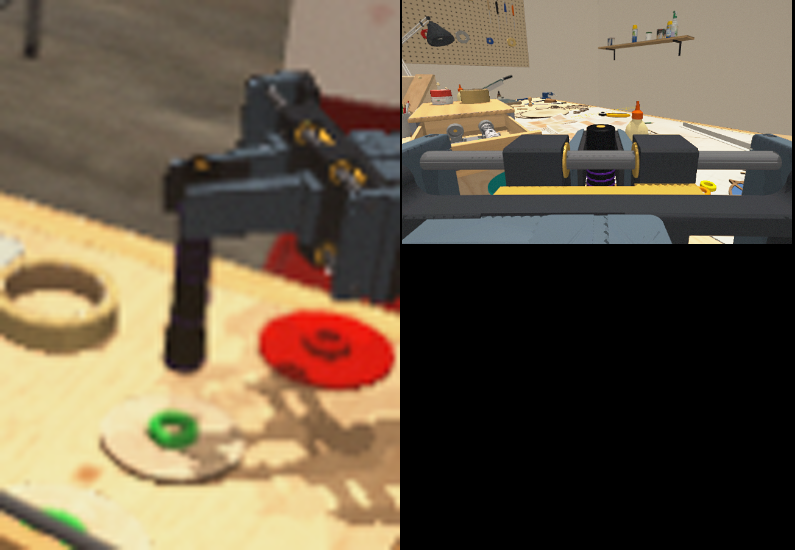

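The lens is at about (377,162) and the ring top at (374.6,175). Both match the prediction within about 1–2 px, which puts the lens about 5 cm above the ring. The arm is still, so I'm handing in.

```bash
python3 -c "
from workcell import *
print(job_done())"
```

```text
the job is handed in; nothing more can be done
None
```

I handed the job in with the drawer open and the black lamp held still, lens down, about 5 cm above the middle of the small green ring; no verdict came back. By my own checks the lens height and sideways position were within limits, and the silver lamp and coaster were left alone.

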